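Draw a slipped bracket into line with a tapered pin

ROBOT

A 6-joint arm with a two-finger parallel gripper is mounted at the origin on a cart in front of the work surface, level with it; the furniture and walls round the work are solid. World frame = base frame: x ahead of the robot, y to its left, z up, the work surface at z = 0. Lengths are in m, angles in rad, forces in N, time in s.
With the tool pointing down it reaches from about 0.3 to 0.875 m from the base axis. Payload 6.4 kg.
Tool frame: the origin (TCP) lies on the centre line of the jaws, within the pads' length; the fingertips stand 17 mm ahead of it and the grasp point (between the pads) lies 2 mm behind it; z points along the fingers, x is the direction in which the jaws open and shut, and the axes are right-handed (so a half turn about z gives the same grasp; the last joint's range is limited). The gripper opens to 85 mm and grips with 20 to 120 N. Pads are 22 mm wide; open, the fingers measure 114 mm over their backs; the gripper's body (76 mm by 85 mm) begins 54 mm behind the grasp point. The pads swing forward as they close: fully open they stand 13 mm farther back than shut.
Start: joints at [-1.385, 0.181, 1.607, -0, 1.354, -0.206], TCP at [0.22, -0.531, 0.214] pointing down, gripper open.
Joint ranges: [-2.99, 2.99], [-0.89, 2.07], [0.3, 2.58], [-1.14, 4.28], [0, 2.63], [-3.12, 3.12]. Speed limits (rad/s): [2.57, 2.57, 3.01, 3.14, 3.14, 3.14].

INTERFACE

Orientations are given as a unit quaternion [w, x, y, z].
In Python, from bench import ctrl gives the robot as it stands.
- The arm moves only by the tool servo_tool, never from a script. Its argument "increments" is text: rows parted by semicolons, each of 5 numbers parted by spaces: the shift along the tool's x, y, z in cm, then the turn about the tool's z in rad, then the opening, from 0 (shut) to 1 (fully open). In form: dx dy dz yaw gripper; .... A call has 1 to 10 rows; each row shifts and turns the commanded pose from where the row before left it, along the tool's axes as they then stand; what a row does not reach is not made up. A row lasts 1/8 s, in which the tool goes at most 62.5 mm and 10.7 degrees, less where a joint would pass 70% of its speed; a pose out of reach is approached as far as the arm can. A call is refused whole if a number of a shift passes 6.25 or a number of a turn 0.188, either way. A call with a gripper value outside its range is refused whole. The fingers move at their own pace and stop on an object; the grip force is fixed at half the most. Time passes only in rows, so rows that do not move let the fingers close. It gives the time, the measured TCP pose, the force and the opening at its end, in the units of the state.
- ctrl.get_obs(): the state, without advancing time (a new reading comes with each control period).
- ctrl.camera(name): name is "scene" or "top"; returns (picture, depth): 480x640x3 uint8, red, green, blue; 480x640 float32, m along the optical axis (not along the pixel's ray), 0 where there is no reading.
- ctrl.camera_params(name): a dict with "mtx" (3x3 intrinsics, pixels), "distortion" ([k1, k2, p1, p2, k3] as OpenCV has them; the pictures are not rectified), "position" and "attitude" of the camera in the world. Camera axes: x right, y down, z forward; pixel columns grow to the right and rows downward; lengths in m; the calibration is good to about 2 mm. A picture is of the moment at which its call begins. camera_params takes no time and is no camera call.
- ctrl.hand_in(): hands the job in, once; it reports no verdict.
The state is a dict: "time_s": time; "q": joint angles; "dq": joint speeds; "joint_efforts": joint torques, N m; "eef_pos": TCP position; "eef_rot": TCP orientation; "wrist_force": force on the tool from outside, world axes, zero at the start; "torque": the same for the moment, N m; "opening": opening from 0.0 (shut) to 1.0 (fully open).
Only numpy, scipy, OpenCV 4.12 (cv2) and the standard library are available. Lean on these libraries where they do the work, as an engineer would, in place of code of your own. Each camera call takes 0.05 s, during which the arm holds its last target.

TASK

Take the red-headed tapered pin out of its wooden stand, start it in the hole of the aluminium bracket plate on the grey fixture, feel for the bore hidden out of line under the plate, and drive the pin fully home, so that it draws the plate's hole into line with that bore and its collar sits flush on the plate. Press gently and let the pin find its way: it must never be forced against the plate or the bore with more than about 40 N. Leave the pin standing there released, and leave the other things on the bench where they are.

Things in the scene. Friction and masses are not known exactly. Their poses are not given: they have to be found in the camera images.
- pin: Loose steel taper pin, 102 mm long, 0.11 kg, upright in the stand. Origin: centre of its lower tip, z up the pin. From the tip: cone, 5 mm diameter growing to 14 mm at 32 mm up; 14 mm cylinder to 56 mm; collar of 25 mm diameter from 56 to 60.5 mm; red square head 18 x 18 mm up to 102 mm, flats facing the pin's x and y (grip across two flats). The polished shank has low friction.
- pin_collar (a point): Centre of the underside of the pin's collar, 56 mm above the pin's tip.
- pin_stand: Wooden stand fixed to the bench: a 64 x 64 mm block on a 90 x 90 mm foot, top 64 mm above the bench, with a loose upright 19 mm through hole in which the pin hangs by its collar, tip 8 mm above the bench. Origin at the centre of its underside.
- fixture: Grey fixture fixed to the bench, foot 190 x 142 mm. Origin: centre of its underside; x along its two rails, z up. Two dark straps (110 mm along x, 44 to 68 mm either side of the middle in y, tops 81 mm above the bench) hold the bracket plate down.
- bush_axis (a point): Middle of the fixture, 58 mm above the bench, at the top of a steel bush hidden under the plate. The bush is 12 mm thick, clamped fast, does not give way. Its upright through bore, 15 mm in diameter, has its centre 7 mm from this point in an unknown direction, new each time and given by no reading: feel for it. Below the bore is free room for the pin.
- plate_hole (a point): Centre of the mouth of the bracket plate's 15 mm through hole, at the plate's top face, 70.5 mm above the bench; axes as the fixture's. The collar's underside rests on this face when the pin is home. The plate slides level, up to 9 mm in x and y, against about 5 N friction in each; it cannot turn, sink or lift. Its hole starts up to 0.7 mm each way off the fixture's middle.
- plate_lug (a point): Top of the upright lug of the aluminium bracket plate, at 71 mm along +x from its hole and 34 mm above the plate's top face (104.5 mm above the bench), 8 mm thick, 60 mm wide in y. The plate is 150 x 104 mm (fixture x, y) and 12 mm thick. Its hole and the bore below start about 6 to 8 mm out of line; the plate follows the pin sideways.
- screws_bin: Yellow bin of screws, 107 x 71 x 50 mm, origin at the centre of its underside. Bystander.
- driver: Red-handled screwdriver, 196 mm long, lying. Bystander.
- oil: Small amber oil bottle with a black cap, 32 mm wide, 77 mm high, origin at the centre of its underside. Bystander.
- tape: Roll of black tape lying flat, 68 mm wide, 19 mm high. Bystander.
- hexkey: Dark hex key, 92 mm long, lying flat. Bystander.

How it is judged:
By the outcome, as a careful person would: the job done as asked, in the order asked, and still so for the second after the job is handed in, with the robot touching nothing.
It also fails if it takes over 67 s, if anything falls off the work surface, if the arm or the gripper's body presses on something with over 40 N, if the wrist force passes 120 N, or if a joint passes its speed limit or range.

## Working session

There is one attempt and no reset: what is moved stays moved. The work goes in short steps, Python scripts to look and compute and a tool call to move; the robot and the scene stay as the last step left them, time stands still between calls to the robot, and variables do not carry over. Pictures are saved under pics/ and viewed, and the job is handed in when it is done.

Besides the shell and the picture viewer there is one more tool, called after "Request:" by a JSON object that holds its "op" and its "data". servo_tool: Moves the arm, as the interface text tells. Its arguments: {"type":"object","properties":{"increments":{"type":"string"}},"required":["increments"]}

```bash
ls; mkdir -p pics
cat > h.py <<'E'
import numpy as np, cv2, pickle
from bench import ctrl
from scipy.spatial.transform import Rotation as R
def grab(tag):
    for n in ("scene","top"):
        im,d=ctrl.camera(n); cv2.imwrite(f"pics/{tag}_{n}.png",im[:,:,::-1]); np.save(f"pics/{tag}_{n}.npy",d)
E
python3 - <<'E'
from h import *
o=ctrl.get_obs();print(o)
grab("a")
for n in ("scene","top"):print(n,ctrl.camera_params(n))
E
```

```text
pics
{'time_s': 0.0, 'q': array([-1.38527148e+00,  1.81558147e-01,  1.60800402e+00, -5.65327432e-06,
        1.35377917e+00, -2.06318966e-01]), 'dq': array([-0.00095334,  0.00013826,  0.00012736, -0.00030929,  0.00039248,
        0.00131727]), 'joint_efforts': array([-1.44216036e-03, -4.44880557e+01, -3.51339984e+01, -4.07304997e-04,
        9.18857491e-03, -3.11488350e-05]), 'eef_pos': array([ 0.21948451, -0.53083943,  0.21327648]), 'eef_rot': array([-6.22715121e-04,  8.31231976e-01, -5.55925029e-01, -6.13762089e-04]), 'wrist_force': array([ 0.9454702 , -0.18728923, -0.78688035]), 'torque': array([0.01490626, 0.01869238, 0.03975391]), 'opening': 0.9986054647121069}
scene {'mtx': array([[503.9226729 ,   0.        , 320.55845703],
       [  0.        , 503.9226729 , 238.38136874],
       [  0.        ,   0.        ,   1.        ]]), 'distortion': array([-0.04846148,  0.        ,  0.        ,  0.        ,  0.        ]), 'position': array([0.12175831, 0.92689167, 0.57981068]), 'attitude': array([ 0.12701347, -0.21162008,  0.82532312, -0.50786441])}
top {'mtx': array([[519.58934095,   0.        , 331.30076411],
       [  0.        , 519.58934095, 237.23718615],
       [  0.        ,   0.        ,   1.        ]]), 'distortion': array([-0.02815424,  0.        ,  0.        ,  0.        ,  0.        ]), 'position': array([0.4398442 , 0.04801302, 1.2038189 ]), 'attitude': array([-0.04527632,  0.7077853 , -0.70392919,  0.03838904])}
```

View pics/a_top.png

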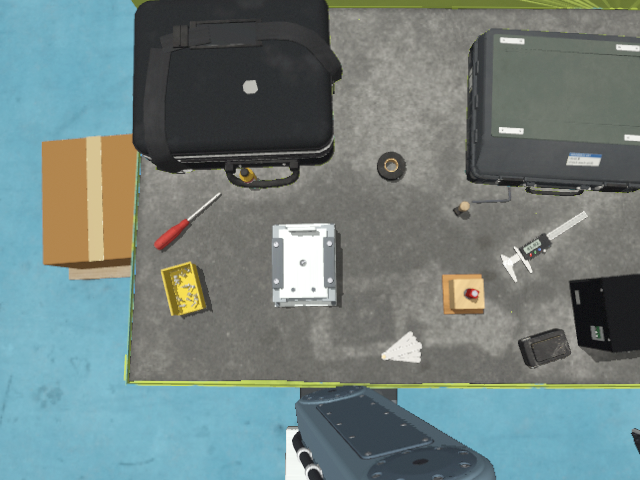

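View pics/a_scene.png

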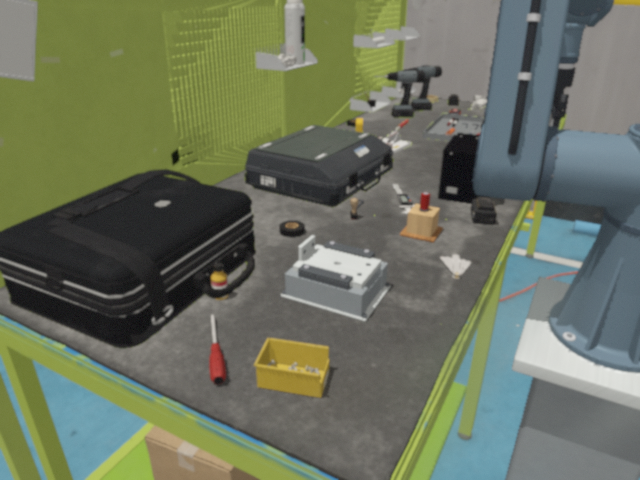

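Run:
```python
from h import *
a=cv2.imread("pics/a_top.png")
c=cv2.resize(a[210:320,260:350],None,fx=6,fy=5.4,interpolation=cv2.INTER_CUBIC)
c=cv2.resize(a[215:315,262:346],None,fx=6,fy=6,interpolation=cv2.INTER_CUBIC)
d=cv2.resize(a[268:320,436:492],None,fx=11,fy=11,interpolation=cv2.INTER_CUBIC)
cv2.imwrite("pics/c1.png",c);cv2.imwrite("pics/c2.png",d)
s=cv2.imread("pics/a_scene.png")
cv2.imwrite("pics/c3.png",cv2.resize(s[185:245,395:450],None,fx=10,fy=10,interpolation=cv2.INTER_CUBIC)[:600])
```

```text
(no output)
```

View pics/c1.png

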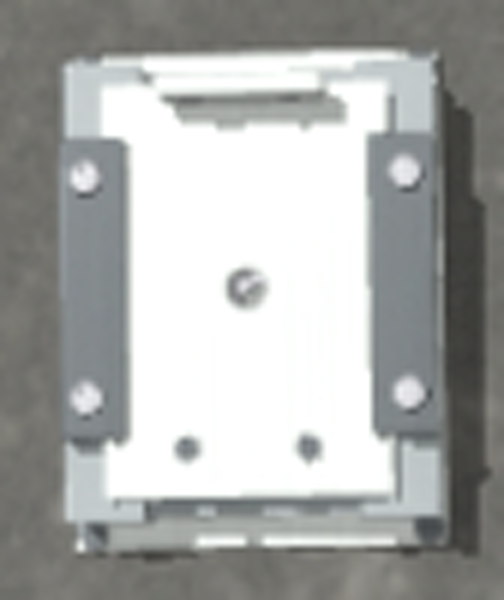

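View pics/c2.png

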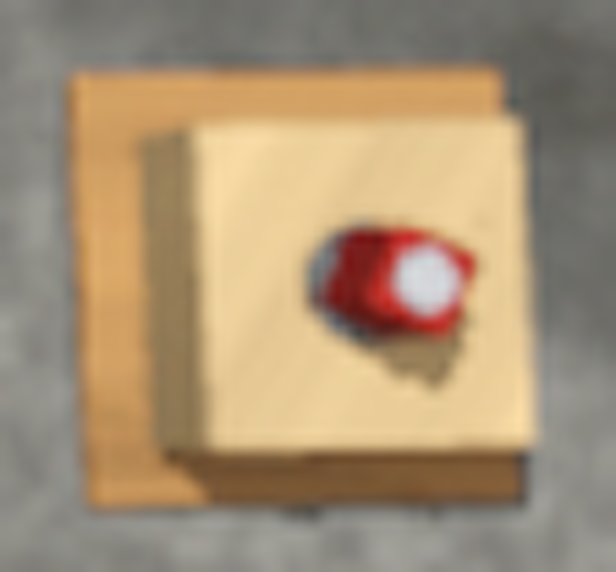

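View pics/c3.png

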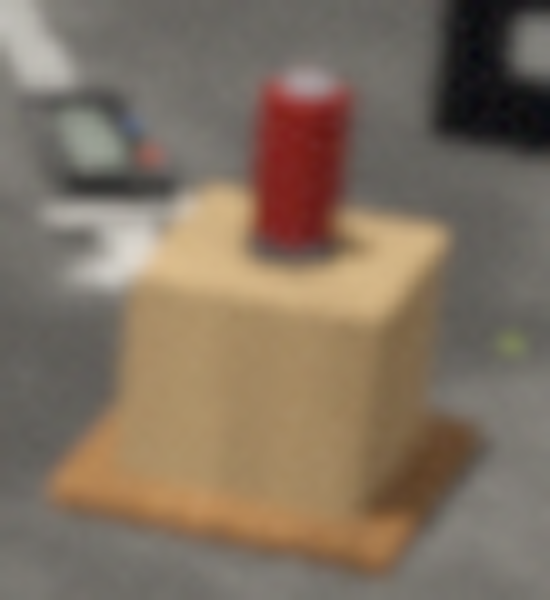

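```bash
cat >> h.py <<'E'
def px2w(name,u,v,z):
    p=ctrl.camera_params(name)
    xy=cv2.undistortPoints(np.array([[[u,v]]],float),p["mtx"],p["distortion"])[0,0]
    q=p["attitude"];r=R.from_quat([q[1],q[2],q[3],q[0]])
    d=r.apply([xy[0],xy[1],1.]);c=p["position"]
    return c+d*(z-c[2])/d[2]
def w2px(name,P):
    p=ctrl.camera_params(name);q=p["attitude"];r=R.from_quat([q[1],q[2],q[3],q[0]]).inv()
    P=np.atleast_2d(P); return cv2.projectPoints(r.apply(P-p["position"]),np.zeros(3),np.zeros(3),p["mtx"],p["distortion"])[0][:,0]
E
python3 - <<'E'
from h import *
C=lambda x,y,f,x0,y0:(x0+(x+.5)/f-.5,y0+(y+.5)/f-.5)
def t1(x,y,z):return px2w("top",*C(x,y,6,262,215),z)
def t2(x,y,z):return px2w("top",*C(x,y,11,436,268),z)
def t3(x,y,z):return px2w("scene",*C(x,y,10,395,185),z)
print("hole",t1(246,288,.0705))
print("plate strap outer corners", [t1(x,y,.081).round(4) for x,y in((60,140),(128,140),(62,438),(128,438),(370,134),(434,134),(374,437),(438,437))])
print("screws",[t1(x,y,.083).round(4) for x,y in((84,176),(86,398),(405,170),(408,391))])
print("pin top",t2(425,281,.110),"block",[t2(x,y,.064).round(4) for x,y in((192,120),(524,120),(207,452),(537,447))])
print("scene pin top",t3(312,83,.110))
d=np.load("pics/a_top.npy")
print(d[262:265,300:306],d[290:298,466:482].round(3))
a=cv2.imread("pics/a_top.png")[284:302,462:484]
cv2.imwrite("pics/c4.png",cv2.resize(a,None,fx=30,fy=30,interpolation=cv2.INTER_NEAREST))
s=cv2.imread("pics/a_scene.png")[188:215,414:436]
cv2.imwrite("pics/c5.png",cv2.resize(s,None,fx=22,fy=22,interpolation=cv2.INTER_NEAREST))
E
```

```text
hole [0.51853182 0.12190549 0.0705    ]
plate strap outer corners [array([0.5712, 0.1895, 0.081 ]), array([0.5714, 0.1648, 0.081 ]), array([0.4635, 0.1867, 0.081 ]), array([0.4636, 0.163 , 0.081 ]), array([0.574 , 0.0769, 0.081 ]), array([0.5741, 0.0537, 0.081 ]), array([0.4645, 0.0746, 0.081 ]), array([0.4647, 0.0517, 0.081 ])]
screws [array([0.5579, 0.1803, 0.083 ]), array([0.4778, 0.1781, 0.083 ]), array([0.5607, 0.0641, 0.083 ]), array([0.481 , 0.0625, 0.083 ])]
pin top [ 0.45366378 -0.24069623  0.11      ] block [array([ 0.4859, -0.2072,  0.064 ]), array([ 0.4862, -0.2734,  0.064 ]), array([ 0.4204, -0.2089,  0.064 ]), array([ 0.4217, -0.2742,  0.064 ])]
scene pin top [ 0.45291449 -0.24187541  0.11      ]
[[1.1484406 1.1464734 1.1510743 1.1451592 1.146921  1.1453892]
 [1.1480674 1.1457589 1.1466404 1.1502763 1.1953775 1.200359 ]
 [1.1457437 1.1482201 1.1478449 1.1990379 1.2003832 1.2007661]] [[1.126 1.115 1.106 1.099 1.09  1.085 1.086 1.088 1.085 1.087 1.088 1.13
  1.13  1.131 1.133 1.134]
 [1.123 1.111 1.105 1.095 1.086 1.085 1.085 1.083 1.085 1.083 1.086 1.087
  1.087 1.129 1.13  1.133]
 [1.123 1.109 1.101 1.086 1.085 1.086 1.084 1.081 1.086 1.085 1.082 1.082
  1.09  1.125 1.131 1.131]
 [1.122 1.106 1.094 1.088 1.085 1.084 1.085 1.082 1.082 1.08  1.08  1.084
  1.083 1.129 1.129 1.129]
 [1.108 1.101 1.095 1.091 1.082 1.087 1.082 1.084 1.085 1.089 1.082 1.087
  1.128 1.129 1.132 1.128]
 [1.108 1.094 1.091 1.084 1.082 1.084 1.083 1.084 1.086 1.085 1.082 1.082
  1.127 1.131 1.128 1.123]
 [1.108 1.105 1.093 1.085 1.083 1.084 1.082 1.078 1.084 1.083 1.084 1.082
  1.128 1.133 1.128 1.128]
 [1.123 1.122 1.108 1.102 1.091 1.09  1.085 1.087 1.086 1.082 1.08  1.129
  1.127 1.128 1.131 1.125]]
```

View pics/c4.png

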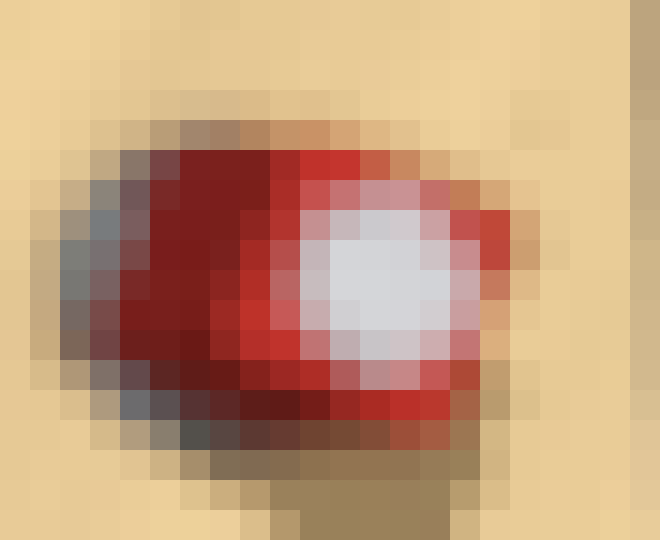

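View pics/c5.png

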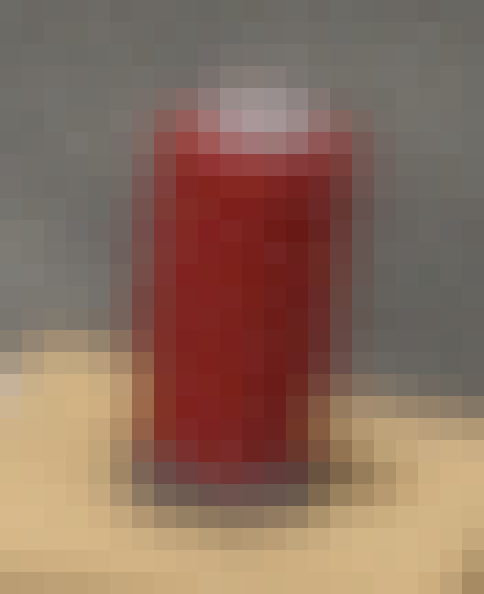

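```bash
cat > fit.py <<'E'
from h import *
from scipy.optimize import minimize
def model(name,x,y,yaw,roi,S=8):
    u0,u1,v0,v1=roi
    c=np.array([[a,b] for a in(-9,9) for b in(-9,9)])/1000
    Rm=np.array([[np.cos(yaw),-np.sin(yaw)],[np.sin(yaw),np.cos(yaw)]])
    c=c@Rm.T+[x,y]
    P=np.vstack([np.c_[c,np.full(4,z)] for z in(.0685,.110)])
    p=w2px(name,P); p=((p+.5-[u0,v0])*S)
    m=np.zeros(((v1-v0)*S,(u1-u0)*S),np.float32)
    cv2.fillConvexPoly(m,cv2.convexHull(np.round(p*16).astype(np.int32)),1.,shift=4)
    m=cv2.GaussianBlur(m,(0,0),S*.7)
    return m.reshape(v1-v0,S,u1-u0,S).mean((1,3))
def data(name,roi):
    u0,u1,v0,v1=roi
    a=cv2.imread(f"pics/a_{name}.png")[v0:v1,u0:u1].astype(float)
    # classes: wood/grey background vs red or white-ish top
    B,G,Rr=a[...,0],a[...,1],a[...,2]
    return a
rois={"top":(462,484,284,302),"scene":(412,438,186,216)}
obs={}
for n,r in rois.items():
    a=data(n,r);B,G,Rr=a.transpose(2,0,1)
    red=np.clip(((Rr-G)/(Rr+G+1)-(.08 if n=="top" else .1))/.45,0,1)
    white=np.clip((B-150)/40,0,1) if n=="top" else np.clip((B-105)/25,0,1)*(np.arange(a.shape[0])<10)[:,None]
    obs[n]=np.clip(np.maximum(red*1.3,white),0,1)
def cost(p,n):return ((model(n,*p,rois[n])-obs[n])**2).sum()
for n in rois:
    best=[]
    for yaw in np.radians(np.arange(-45,45,5)):
        f=lambda q:cost((q[0]/1000,q[1]/1000,q[2]/50),n)
        r=minimize(f,[453.5,-241,yaw*50],method="Nelder-Mead",options=dict(initial_simplex=[[453.5,-241,yaw*50],[455.5,-241,yaw*50],[453.5,-239,yaw*50],[453.5,-241,yaw*50+3]],maxiter=80))
        best.append((r.fun,r.x[0],r.x[1],np.degrees(r.x[2]/50)))
    best.sort();print(n);[print(np.round(b,2)) for b in best[:6]]
E
python3 fit.py
```

```text
top
[  14.59  453.54 -240.46  -13.79]
[  14.59  453.54 -240.67   76.13]
[  14.6   453.54 -240.7   -13.91]
[  14.61  453.54 -240.71  -13.77]
[  14.67  453.5  -240.61  -13.58]
[  14.67  453.66 -240.47  -12.44]Traceback (most recent call last):
  File "fit.py", line 32, in <module>
    r=minimize(f,[453.5,-241,yaw*50],method="Nelder-Mead",options=dict(initial_simplex=[[453.5,-241,yaw*50],[455.5,-241,yaw*50],[453.5,-239,yaw*50],[453.5,-241,yaw*50+3]],maxiter=80))
    res = _minimize_neldermead(fun, x0, args, callback, bounds=bounds,
                               **options)
    fsim[j] = func(sim[j])
              ~~~~^^^^^^^^
    fx = function(np.copy(x), *(wrapper_args + args))
  File "fit.py", line 31, in <lambda>
    f=lambda q:cost((q[0]/1000,q[1]/1000,q[2]/50),n)
               ~~~~^^^^^^^^^^^^^^^^^^^^^^^^^^^^^^^^^
  File "fit.py", line 27, in cost
    def cost(p,n):return ((model(n,*p,rois[n])-obs[n])**2).sum()
                           ~~~~~^^^^^^^^^^^^^^
  File "fit.py", line 9, in model
    p=w2px(name,P); p=((p+.5-[u0,v0])*S)
  File "h.py", line 14, in w2px
    p=ctrl.camera_params(name);q=p["attitude"];r=R.from_quat([q[1],q[2],q[3],q[0]]).inv()
ValueError: time passes only in moves, steps and waits
```

```bash
cat >> h.py <<'E'
_c={}
def prm(n):
    if n not in _c:_c[n]=ctrl.camera_params(n)
    return _c[n]
def to_tool(d,yaw):
    c,s=np.cos(yaw),np.sin(yaw); return np.array([d[0]*c+d[1]*s, d[0]*s-d[1]*c, -d[2]])*100
def yaw_of(o):
    q=o["eef_rot"];x=R.from_quat([q[1],q[2],q[3],q[0]]).apply([1,0,0]);return np.arctan2(x[1],x[0])
def st():
    o=ctrl.get_obs();print("t %.2f"%o["time_s"],"pos mm",(o["eef_pos"]*1000).round(2),"yaw %.2f"%np.degrees(yaw_of(o)),"F",o["wrist_force"].round(1),"T",o["torque"].round(2),"op %.3f"%o["opening"]);return o
E
python3 - <<'E'
from h import *
d=np.load("pics/a_top.npy"); a=cv2.imread("pics/a_top.png")
print(d[258:268,297:309].round(3)); print(a[258:268,297:309].mean(2).round())
o=st()
y=np.radians(-14.5)
print(to_tool(np.array([.4533,-.2410,.20])-o["eef_pos"],yaw_of(o)),to_tool(np.array([.4533,-.2410,.20])-o["eef_pos"],y))
E
```

```text
[[1.133 1.132 1.132 1.136 1.132 1.136 1.138 1.133 1.137 1.138 1.133 1.137]
 [1.138 1.136 1.136 1.133 1.134 1.135 1.135 1.134 1.136 1.135 1.136 1.134]
 [1.136 1.135 1.135 1.134 1.136 1.149 1.143 1.147 1.137 1.136 1.136 1.135]
 [1.135 1.137 1.134 1.139 1.148 1.145 1.148 1.145 1.149 1.134 1.134 1.135]
 [1.135 1.137 1.136 1.148 1.146 1.151 1.145 1.147 1.145 1.146 1.132 1.132]
 [1.136 1.134 1.133 1.148 1.146 1.147 1.15  1.195 1.2   1.195 1.133 1.132]
 [1.138 1.133 1.132 1.146 1.148 1.148 1.199 1.2   1.201 1.138 1.137 1.132]
 [1.129 1.132 1.135 1.136 1.144 1.152 1.198 1.201 1.198 1.134 1.134 1.134]
 [1.134 1.133 1.133 1.134 1.135 1.198 1.2   1.137 1.136 1.135 1.138 1.133]
 [1.134 1.133 1.139 1.129 1.135 1.135 1.134 1.135 1.133 1.131 1.135 1.134]]
[[255. 255. 255. 255. 255. 253. 252. 254. 255. 255. 255. 255.]
 [255. 255. 255. 253. 243. 219. 222. 236. 250. 255. 255. 255.]
 [255. 255. 250. 213. 157. 136. 150. 193. 225. 253. 255. 255.]
 [255. 254. 234. 154. 148. 177. 186. 215. 219. 233. 255. 255.]
 [255. 253. 222. 136. 167. 222. 203. 161. 171. 215. 255. 255.]
 [255. 253. 223. 136. 157. 195. 149. 149. 173. 212. 255. 255.]
 [255. 254. 233. 153. 137. 136. 166. 167. 190. 237. 255. 255.]
 [254. 255. 252. 210. 164. 142. 172. 183. 218. 250. 255. 255.]
 [254. 255. 255. 249. 228. 209. 214. 227. 249. 255. 255. 255.]
 [254. 255. 255. 255. 255. 255. 255. 255. 255. 255. 255. 255.]]
t 0.10 pos mm [ 219.49 -530.9   213.37] yaw -67.55 F [-0.3  0.   1.1] T [-0.02  0.04 -0.01] op 0.999
[-17.86394307 -32.67977174   1.3374706 ] [ 15.37786256 -33.92063216   1.3374706 ]
```

Request:
{"op": "servo_tool", "data": {"increments": "0 0 0 -0.185 0.5; 0 0 0 -0.185 0.5; 0 0 0 -0.185 0.5; 0 0 0 -0.185 0.5; 0 0 0 -0.185 0.5; 2.5 -5.5 0 0 0.5; 2.5 -5.5 0 0 0.5; 2.5 -5.5 0 0 0.5; 2.5 -5.5 0 0 0.5; 2.5 -5.5 0 0 0.5"}}

```text
time_s: 1.35
eef_pos: [0.4105, -0.2949, 0.214]
eef_rot: [-0.0, 0.992, -0.127, 0.0]
wrist_force: [-0.4, 0.2, 0.8]
opening: 0.498
```

Run:
```python
from h import *
o=st();print(to_tool(np.array([.4533,-.2410,.15])-o["eef_pos"],yaw_of(o)))
```

```text
t 1.35 pos mm [ 410.5  -294.87  214.02] yaw -14.57 F [-0.4  0.2  0.8] T [ 0.   -0.04 -0.05] op 0.498
[ 2.78692666 -6.28983936  6.40170459]
```

Request:
{"op": "servo_tool", "data": {"increments": "1.4 -3.15 0 0 0.5; 1.4 -3.15 0 0 0.5; 0 0 3.2 0 0.5; 0 0 3.2 0 0.5; 0 0 0 0 0.5"}}

```text
time_s: 1.98
eef_pos: [0.4508, -0.2409, 0.1475]
eef_rot: [-0.002, 0.992, -0.127, -0.003]
wrist_force: [-0.1, -1.4, 1.2]
opening: 0.499
```

Run:
```python
from h import *
o=st()
grab("b")
s=cv2.imread("pics/b_scene.png")[110:245,360:490];a=cv2.imread("pics/b_top.png")[230:340,410:540]
cv2.imwrite("pics/b1.png",np.hstack([cv2.resize(s,(400,415),interpolation=cv2.INTER_CUBIC),cv2.resize(a,(400,415),interpolation=cv2.INTER_CUBIC)]))
```

```text
t 1.98 pos mm [ 450.77 -240.95  147.46] yaw -14.54 F [-0.1 -1.4  1.2] T [ 0.01 -0.   -0.02] op 0.499
```

View pics/b1.png

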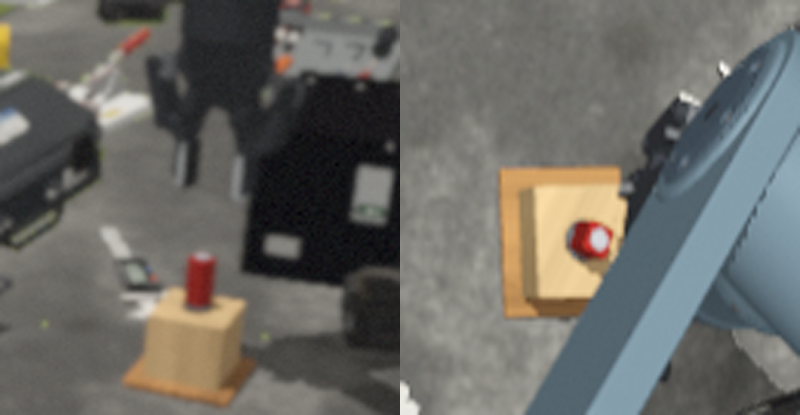

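Run:
```python
from h import *
o=st()
print(w2px("scene",[o["eef_pos"]]),w2px("top",[o["eef_pos"]]))
grab("c")
s=cv2.imread("pics/c_scene.png")[110:245,360:490];a=cv2.imread("pics/c_top.png")[230:340,410:540]
cv2.imwrite("pics/b2.png",np.hstack([cv2.resize(s,(400,415),interpolation=cv2.INTER_CUBIC),cv2.resize(a,(400,415),interpolation=cv2.INTER_CUBIC)]))
st()
```

```text
t 2.08 pos mm [ 452.7  -242.87  150.7 ] yaw -14.56 F [ 0.8 -0.4  0.1] T [ 0.01 -0.01  0.03] op 0.503
[[427.54680118 177.51654433]] [[480.58643419 293.33974173]]
t 2.17 pos mm [ 453.36 -243.59  151.76] yaw -14.57 F [-0.3 -0.5 -0.2] T [ 0.03 -0.02  0.  ] op 0.499
```

View pics/b2.png

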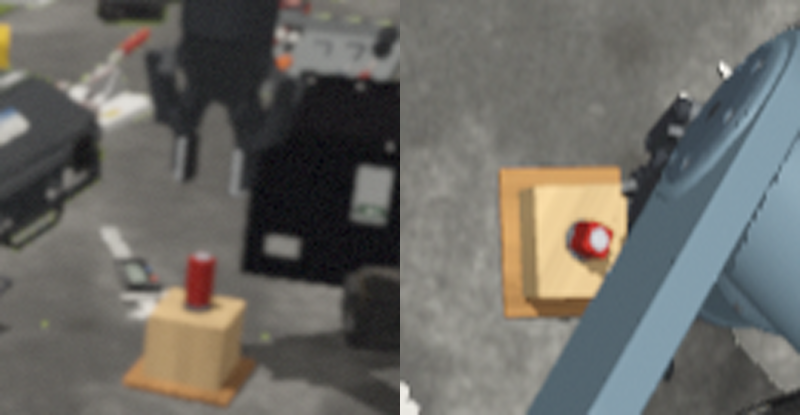

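Request:
{"op": "servo_tool", "data": {"increments": "0 0 0 0 0.5; 0 0 0 0 0.5"}}

```text
time_s: 2.42
eef_pos: [0.4529, -0.2431, 0.151]
eef_rot: [0.0, 0.992, -0.127, 0.001]
wrist_force: [0.2, 0.5, -0.1]
opening: 0.501
```

Run:
```python
from h import *
o=st();print(to_tool(np.array([.4533,-.2410,.091])-o["eef_pos"],yaw_of(o)))
```

```text
t 2.42 pos mm [ 452.91 -243.13  151.  ] yaw -14.56 F [ 0.2  0.5 -0.1] T [-0.03  0.    0.03] op 0.501
[-0.01627628 -0.21611827  5.9996634 ]
```

Request:
{"op": "servo_tool", "data": {"increments": "0 -0.2 1.5 0 0.5; 0 0 1.5 0 0.5; 0 0 1.5 0 0.5; 0 0 1.5 0 0.5; 0 0 0 0 0.5; 0 0 0 0 0.5; 0 0 0 0 0.5"}}

```text
time_s: 3.3
eef_pos: [0.4536, -0.2412, 0.0909]
eef_rot: [0.0, 0.992, -0.127, 0.001]
wrist_force: [-0.1, -0.5, -0.1]
opening: 0.498
```

Run:
```python
from h import *
o=st();print(to_tool(np.array([.4533,-.2410,.091])-o["eef_pos"],yaw_of(o)))
grab("d")
s=cv2.imread("pics/d_scene.png")[130:240,370:480]
cv2.imwrite("pics/d1.png",cv2.resize(s,None,fx=5,fy=5,interpolation=cv2.INTER_CUBIC))
```

```text
t 3.30 pos mm [ 453.57 -241.19   90.86] yaw -14.55 F [-0.1 -0.5 -0.1] T [-0.06  0.    0.03] op 0.498
[-0.03119292 -0.01189813 -0.01421078]
```

View pics/d1.png

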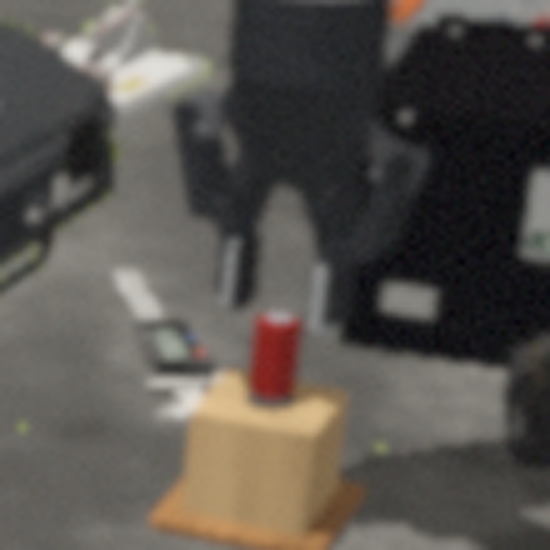

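Run:
```python
from h import *
p=ctrl.get_obs()["eef_pos"]
print(w2px("scene",[p,p-[0,0,.017],p+[.019*.968,-.019*.25,-.010],p-[.019*.968,-.019*.25,.010]]))
d=np.load("pics/d_scene.npy")
for v,u in((188,416),(190,416),(186,433),(192,434),(194,434),(200,425),(205,425)):
  print(v,u,d[v,u], d[v-1:v+2,u-1:u+2].round(3).tolist())
a=cv2.imread("pics/d_top.png")[230:340,410:540]
cv2.imwrite("pics/d2.png",cv2.resize(a,None,fx=5,fy=5,interpolation=cv2.INTER_CUBIC))
```

```text
[[424.70534732 199.95103591]
 [424.05933013 206.10623217]
 [418.02912868 201.58058237]
 [430.72961912 205.61628136]]
188 416 1.2684749 [[1.2719999551773071, 1.2680000066757202, 1.2710000276565552], [1.2760000228881836, 1.2680000066757202, 1.2710000276565552], [1.2740000486373901, 1.2719999551773071, 1.2760000228881836]]
190 416 1.2680575 [[1.2740000486373901, 1.2719999551773071, 1.2760000228881836], [1.2730000019073486, 1.2680000066757202, 1.2760000228881836], [1.277999997138977, 1.2719999551773071, 1.2740000486373901]]
186 433 1.2342806 [[1.2339999675750732, 1.2330000400543213, 1.2300000190734863], [1.2380000352859497, 1.2339999675750732, 1.2300000190734863], [1.2339999675750732, 1.2389999628067017, 1.2359999418258667]]
192 434 1.2423996 [[1.2389999628067017, 1.2350000143051147, 1.2410000562667847], [1.24399995803833, 1.2419999837875366, 1.2380000352859497], [1.2419999837875366, 1.246999979019165, 1.2410000562667847]]
194 434 1.2473722 [[1.2419999837875366, 1.246999979019165, 1.2410000562667847], [1.246000051498413, 1.246999979019165, 1.2430000305175781], [1.2400000095367432, 1.246999979019165, 1.2489999532699585]]
200 425 1.2660568 [[1.2680000066757202, 1.2630000114440918, 0.0], [1.2649999856948853, 1.2660000324249268, 1.2690000534057617], [1.2660000324249268, 1.2669999599456787, 1.2660000324249268]]
205 425 1.2690041 [[1.2669999599456787, 1.2699999809265137, 1.2680000066757202], [1.274999976158142, 1.2690000534057617, 1.2760000228881836], [1.2740000486373901, 1.2690000534057617, 1.2790000438690186]]
```

View pics/d2.png

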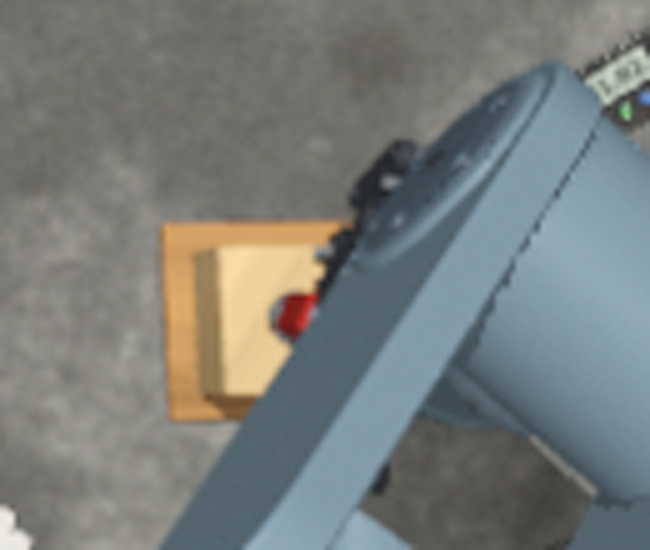

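```bash
cat >> h.py <<'E'
def px3(name,u,v,dep):
    p=prm(name);xy=cv2.undistortPoints(np.array([[[u,v]]],float),p["mtx"],p["distortion"])[0,0]
    q=p["attitude"];return R.from_quat([q[1],q[2],q[3],q[0]]).apply([xy[0]*dep,xy[1]*dep,dep])+p["position"]
E
python3 - <<'E'
from h import *
d=np.load("pics/d_scene.npy")
for u,v in((416,186),(416,189),(418,190),(433,186),(434,192),(434,194),(425,200),(425,205),(425,194)):print(u,v,px3("scene",u,v,np.median(d[v-1:v+2,u-1:u+2])).round(4))
E
```

```text
416 186 [ 0.4784 -0.2369  0.1253]
416 189 [ 0.4776 -0.2367  0.1174]
418 190 [ 0.4744 -0.2441  0.1128]
433 186 [ 0.4315 -0.2239  0.1385]
434 192 [ 0.428  -0.2262  0.1226]
434 194 [ 0.428  -0.2284  0.1165]
425 200 [ 0.4497 -0.2306  0.0952]
425 205 [ 0.4478 -0.2286  0.0827]
425 194 [ 0.4526 -0.2352  0.1093]
```

Request:
{"op": "servo_tool", "data": {"increments": "0 0 0.5 0 0.5; 0 0 0.5 0 0.5; 0 0 0 0 0.5; 0 0 0 0 0.5"}}

```text
time_s: 3.9
eef_pos: [0.4531, -0.2408, 0.0801]
eef_rot: [-0.0, 0.992, -0.127, -0.0]
wrist_force: [-0.0, 0.4, 0.6]
opening: 0.496
```

Run:
```python
from h import *
o=st()
im,d=ctrl.camera("scene");cv2.imwrite("pics/e_scene.png",im[:,:,::-1]);np.save("pics/e_scene.npy",d)
s=im[130:240,370:480,::-1]
cv2.imwrite("pics/e1.png",cv2.resize(s,None,fx=5,fy=5,interpolation=cv2.INTER_CUBIC))
```

```text
t 3.90 pos mm [ 453.06 -240.76   80.08] yaw -14.55 F [-0.   0.4  0.6] T [ 0.03 -0.02  0.04] op 0.496
```

View pics/e1.png

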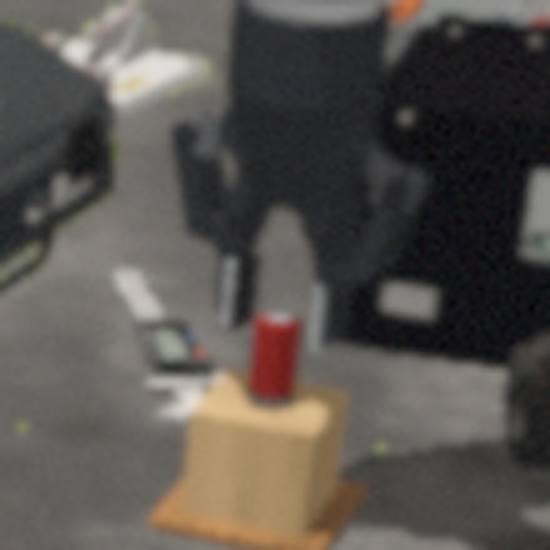

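Request:
{"op": "servo_tool", "data": {"increments": "0 0 0.5 0 0.5; 0 0 0.5 0 0.5; 0 0 0.3 0 0.5; 0 0 0 0 0.5; 0 0 0 0 0.5"}}

```text
time_s: 4.58
eef_pos: [0.4532, -0.2409, 0.0673]
eef_rot: [0.0, 0.992, -0.127, 0.0]
wrist_force: [-0.4, 1.0, 0.2]
opening: 0.498
```

Run:
```python
from h import *
o=st()
im,d=ctrl.camera("scene");cv2.imwrite("pics/f_scene.png",im[:,:,::-1]);np.save("pics/f_scene.npy",d)
s=im[150:240,385:465,::-1]
cv2.imwrite("pics/f1.png",cv2.resize(s,None,fx=6.5,fy=6.5,interpolation=cv2.INTER_CUBIC))
for u,v in((416,190),(416,193),(416,195),(416,197),(434,196),(434,198),(434,200),(434,202)):print(u,v,px3("scene",u,v,np.median(d[v-1:v+2,u-1:u+2])).round(4))
```

```text
t 4.58 pos mm [ 453.19 -240.86   67.26] yaw -14.55 F [-0.4  1.   0.2] T [-0.02 -0.03  0.01] op 0.498
416 190 [ 0.4773 -0.2367  0.1147]
416 193 [ 0.477  -0.2379  0.1062]
416 195 [ 0.4767 -0.2388  0.1005]
416 197 [ 0.4759 -0.2377  0.0956]
434 196 [ 0.4264 -0.2248  0.1128]
434 198 [ 0.426  -0.2252  0.1074]
434 200 [ 0.4256 -0.2259  0.1018]
434 202 [ 0.4251 -0.226   0.0965]
```

View pics/f1.png

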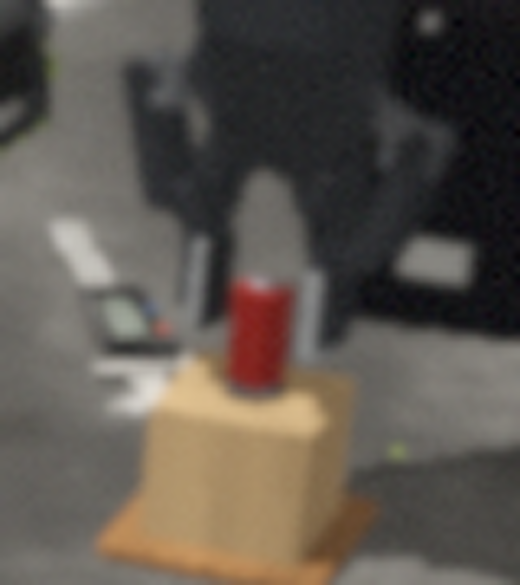

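Request:
{"op": "servo_tool", "data": {"increments": "0 0 0.5 0 0.5; 0 0 0 0 0.4; 0 0 0 0 0.3; 0 0 0 0 0.2; 0 0 0 0 0.1; 0 0 0 0 0.1; 0 0 0 0 0.1"}}

```text
time_s: 5.5
eef_pos: [0.4533, -0.2409, 0.0624]
eef_rot: [0.0, 0.992, -0.127, 0.0]
wrist_force: [1.0, 0.2, 1.6]
opening: 0.196
```

Run:
```python
from h import *
o=st()
im,d=ctrl.camera("scene");cv2.imwrite("pics/g_scene.png",im[:,:,::-1]);np.save("pics/g_scene.npy",d)
s=im[150:240,385:465,::-1]
cv2.imwrite("pics/g1.png",cv2.resize(s,None,fx=6.5,fy=6.5,interpolation=cv2.INTER_CUBIC))
```

```text
t 5.50 pos mm [ 453.27 -240.89   62.38] yaw -14.55 F [1.  0.2 1.6] T [0.03 0.01 0.02] op 0.196
```

View pics/g1.png

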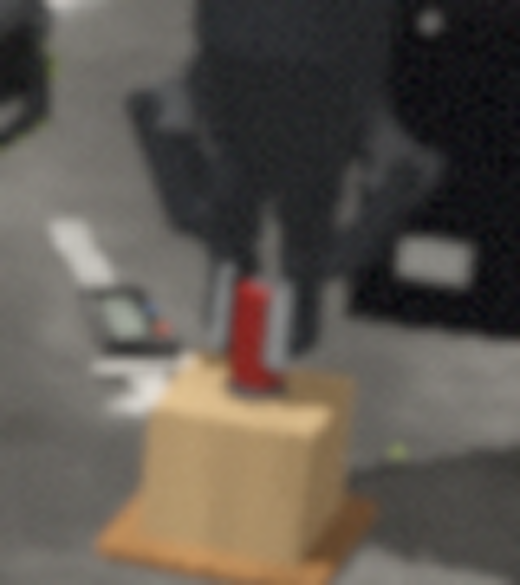

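Request:
{"op": "servo_tool", "data": {"increments": "0 0 -0.5 0 0.1; 0 0 -2 0 0.1; 0 0 -3 0 0.1; 0 0 -3 0 0.1; 0 0 -3 0 0.1; 0 0 -1 0 0.1; 0 0 0 0 0.1; 0 0 0 0 0.1"}}

```text
time_s: 6.55
eef_pos: [0.4523, -0.2402, 0.1857]
eef_rot: [-0.001, 0.992, -0.127, -0.001]
wrist_force: [-0.1, 0.1, -1.3]
opening: 0.197
```

Run:
```python
from h import *
o=st();print(to_tool(np.array([.5185,.1219,.185])-o["eef_pos"],yaw_of(o)))
im,d=ctrl.camera("scene");cv2.imwrite("pics/h_scene.png",im[:,:,::-1]);np.save("pics/h_scene.npy",d)
s=im[120:230,385:475,::-1]
cv2.imwrite("pics/h1.png",cv2.resize(s,None,fx=5.4,fy=5.4,interpolation=cv2.INTER_CUBIC))
```

```text
t 6.55 pos mm [ 452.34 -240.16  185.66] yaw -14.55 F [-0.1  0.1 -1.3] T [ 0.05  0.03 -0.01] op 0.197
[ -2.69326103 -36.70636101   0.0655687 ]
```

View pics/h1.png

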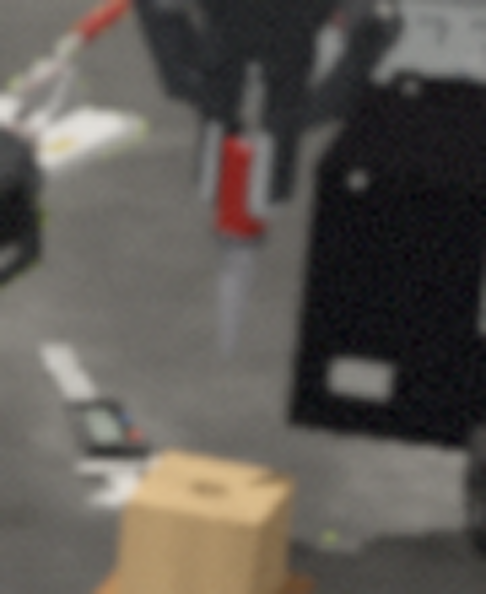

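Request:
{"op": "servo_tool", "data": {"increments": "-0.2 -2.5 0 0 0.1; -0.4 -5 0 0 0.1; -0.4 -5 0 0 0.1; -0.4 -5 0 0 0.1; -0.4 -5 0 0 0.1; -0.4 -5 0 0 0.1; -0.3 -4.6 0 0 0.1; -0.2 -3 0 0 0.1; 0 -1.5 0 0 0.1; 0 0 0 0 0.1"}}

```text
time_s: 7.85
eef_pos: [0.5186, 0.1205, 0.1864]
eef_rot: [0.0, 0.992, -0.126, -0.001]
wrist_force: [-1.1, 0.2, -1.1]
opening: 0.202
```

Request:
{"op": "servo_tool", "data": {"increments": "0 0 0 0 0.1; 0 0 0 0 0.1"}}

```text
time_s: 8.1
eef_pos: [0.5189, 0.1191, 0.1871]
eef_rot: [0.0, 0.992, -0.127, -0.0]
wrist_force: [-0.3, 0.1, -1.2]
opening: 0.204
```

Run:
```python
from h import *
o=st();print(to_tool(np.array([.5185,.1219,.185])-o["eef_pos"],yaw_of(o)))
p=o["eef_pos"]
print(w2px("scene",[[p[0],p[1],p[2]-.0544],[p[0],p[1],p[2]-.0544+.056],[.5185,.1219,.0705]]),w2px("top",[p-[0,0,.0544],p]))
grab("i")
im=cv2.imread("pics/i_scene.png");s=im[170:320,270:400]
cv2.imwrite("pics/i1.png",cv2.resize(s,None,fx=4,fy=4,interpolation=cv2.INTER_CUBIC))
```

```text
t 8.10 pos mm [518.92 119.13 187.13] yaw -14.64 F [-0.3  0.1 -1.2] T [0.02 0.   0.03] op 0.204
[-0.11063423 -0.25721798  0.21343602]
[[338.23119713 234.66806124]
 [338.83748473 208.86713877]
 [337.15903419 262.49355344]] [[301.99080492 260.30415899]
 [300.17746766 258.25152137]]
```

View pics/i1.png

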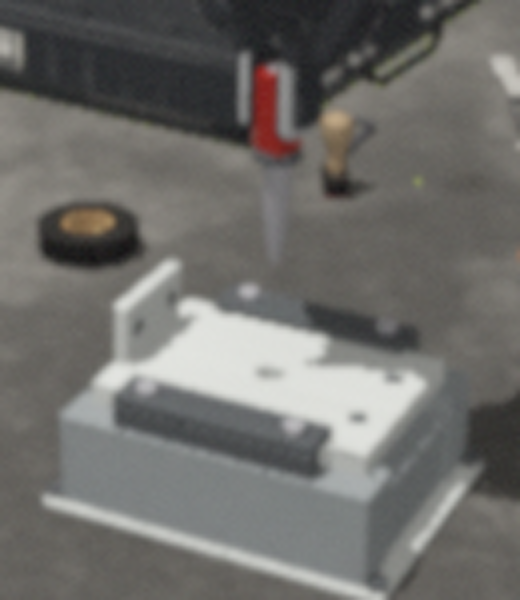

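View pics/i_top.png

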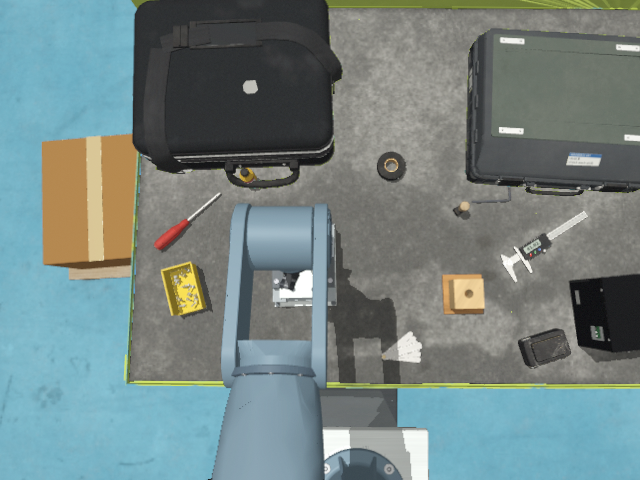

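Run:
```python
from h import *
o=st();print(to_tool(np.array([.5164,.1198,.1304])-o["eef_pos"],yaw_of(o)))
```

```text
t 8.20 pos mm [518.98 119.38 187.25] yaw -14.63 F [-0.8 -0.1 -0.7] T [ 0.03  0.01 -0.03] op 0.200
[-0.26071882  0.02448185  5.68488306]
```

Request:
{"op": "servo_tool", "data": {"increments": "-0.26 0.02 1.5 0 0.1; 0 0 2 0 0.1; 0 0 1.5 0 0.1; 0 0 0.5 0 0.1; 0 0 0 0 0.1; 0 0 0 0 0.1; 0 0 0 0 0.1"}}

```text
time_s: 9.07
eef_pos: [0.5169, 0.1207, 0.1329]
eef_rot: [-0.0, 0.992, -0.127, 0.001]
wrist_force: [0.6, -0.2, -1.4]
opening: 0.197
```

Run:
```python
from h import *
o=st();p=o["eef_pos"]
print(to_tool(np.array([.5164,.1198,.1304])-p,yaw_of(o)))
print(w2px("scene",[[p[0],p[1],p[2]-.0544],[p[0],p[1],p[2]-.0544+.056],[.5185,.1219,.0705]]))
im,d=ctrl.camera("scene");s=im[210:310,290:390,::-1]
cv2.imwrite("pics/j1.png",cv2.resize(s,None,fx=6,fy=6,interpolation=cv2.INTER_CUBIC))
```

```text
t 9.07 pos mm [516.87 120.73 132.87] yaw -14.55 F [ 0.6 -0.2 -1.4] T [-0.03 -0.   -0.04] op 0.197
[-0.02233056  0.1021391   0.24705702]
[[338.20997599 259.03421221]
 [338.80651494 234.42278618]
 [337.15903419 262.49355344]]
```

View pics/j1.png

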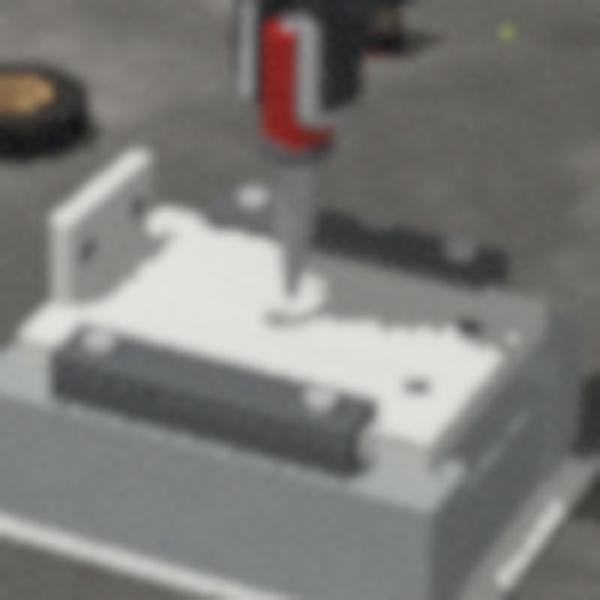

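Request:
{"op": "servo_tool", "data": {"increments": "0 0.1 0.3 0 0.1; 0 0 0.3 0 0.1; 0 0 0.3 0 0.1; 0 0 0.3 0 0.1; 0 0 0 0 0.1; 0 0 0 0 0.1"}}

```text
time_s: 9.88
eef_pos: [0.5162, 0.1198, 0.1202]
eef_rot: [-0.0, 0.992, -0.127, 0.0]
wrist_force: [0.2, 0.1, -0.4]
opening: 0.199
```

Run:
```python
from h import *
st()
```

```text
t 9.88 pos mm [516.18 119.76 120.22] yaw -14.55 F [ 0.2  0.1 -0.4] T [-0.04  0.01 -0.  ] op 0.199
```

Request:
{"op": "servo_tool", "data": {"increments": "0 0 0.2 0 0.1; 0 0 0.2 0 0.1; 0 0 0.2 0 0.1; 0 0 0.1 0 0.1; 0 0 0.1 0 0.1; 0 0 0 0 0.1"}}

```text
time_s: 10.62
eef_pos: [0.5161, 0.1197, 0.1121]
eef_rot: [-0.0, 0.992, -0.127, -0.0]
wrist_force: [-0.6, 0.3, -0.7]
opening: 0.199
```

Run:
```python
from h import *
st()
```

```text
t 10.62 pos mm [516.09 119.75 112.12] yaw -14.55 F [-0.6  0.3 -0.7] T [ 0.05 -0.01 -0.02] op 0.199
```

Tip is at bush-face level; go on in 1 mm rows.

Request:
{"op": "servo_tool", "data": {"increments": "0 0 0.1 0 0.1; 0 0 0.1 0 0.1; 0 0 0 0 0.1"}}

```text
time_s: 11.0
eef_pos: [0.5161, 0.1197, 0.1101]
eef_rot: [-0.0, 0.992, -0.127, -0.0]
wrist_force: [0.0, -0.4, -0.7]
opening: 0.201
```

Request:
{"op": "servo_tool", "data": {"increments": "0 0 0.1 0 0.1; 0 0 0.1 0 0.1; 0 0 0 0 0.1"}}

```text
time_s: 11.38
eef_pos: [0.5162, 0.1198, 0.1082]
eef_rot: [-0.0, 0.992, -0.127, 0.0]
wrist_force: [0.3, 1.2, -1.3]
opening: 0.198
```

Run:
```python
from h import *
st()
pts=[(303.5,263),(302.5,264),(302.5,265),(301.5,266),(304.5,262.5),(305.8,262.5)]
W=np.array([px2w("top",u,v,.058)[:2] for u,v in pts]);print((W*1000).round(1))
C0=np.array([.5187,.1213])
for th in range(180,290,10):
    c=C0+.007*np.array([np.cos(np.radians(th)),np.sin(np.radians(th))])
    print(th,((np.linalg.norm(W-c,axis=1)-.0075)*1000).round(1),(c*1000).round(1))
```

```text
t 11.38 pos mm [516.21 119.79 108.16] yaw -14.55 F [ 0.3  1.2 -1.3] T [ 0.08 -0.1   0.04] op 0.198
[[518.5 120.7]
 [516.3 122.9]
 [514.1 122.8]
 [511.8 125. ]
 [519.6 118.5]
 [519.6 115.6]]
180 [-0.7 -2.7 -4.7 -3.8  0.9  2.3] [511.7 121.3]
190 [-0.8 -2.2 -3.9 -2.6  0.5  1.5] [511.8 120.1]
200 [-0.9 -1.8 -3.1 -1.4 -0.   0.7] [512.1 118.9]
210 [-1.  -1.3 -2.3 -0.2 -0.5 -0.2] [512.6 117.8]
220 [-1.  -0.8 -1.4  0.9 -1.  -1.1] [513.3 116.8]
230 [-1.1 -0.3 -0.6  1.9 -1.5 -2.1] [514.2 115.9]
240 [-1.1  0.2  0.2  2.8 -2.  -3.1] [515.2 115.2]
250 [-1.2  0.6  0.9  3.7 -2.5 -4.1] [516.3 114.7]
260 [-1.1  1.   1.6  4.5 -2.9 -5. ] [517.5 114.4]
270 [-1.1  1.4  2.2  5.2 -3.2 -5.9] [518.7 114.3]
280 [-1.1  1.7  2.8  5.8 -3.4 -6.3] [519.9 114.4]
```

Request:
{"op": "servo_tool", "data": {"increments": "-0.05 0.085 0 0 0.1; -0.05 0.085 0 0 0.1; 0 0 0 0 0.1; 0 0 0 0 0.1"}}

```text
time_s: 11.88
eef_pos: [0.5157, 0.1189, 0.1087]
eef_rot: [-0.001, 0.992, -0.127, 0.001]
wrist_force: [3.6, 3.6, -2.2]
opening: 0.196
```

Run:
```python
from h import *
st()
```

```text
t 11.88 pos mm [515.75 118.89 108.7 ] yaw -14.56 F [ 3.6  3.6 -2.2] T [ 0.79 -0.84  0.03] op 0.196
```

Request:
{"op": "servo_tool", "data": {"increments": "-0.05 0.085 0 0 0.1; -0.05 0.085 0 0 0.1; 0 0 0 0 0.1; 0 0 0 0 0.1"}}

```text
time_s: 12.38
eef_pos: [0.5148, 0.1179, 0.1089]
eef_rot: [-0.001, 0.992, -0.127, 0.002]
wrist_force: [3.5, 4.8, -2.0]
opening: 0.199
```

Run:
```python
from h import *
st()
```

```text
t 12.38 pos mm [514.76 117.85 108.88] yaw -14.57 F [ 3.5  4.8 -2. ] T [ 1.16 -1.06 -0.03] op 0.199
```

Request:
{"op": "servo_tool", "data": {"increments": "0 0 0.15 0 0.1; 0 0 0.15 0 0.1; 0 0 0 0 0.1; 0 0 0 0 0.1"}}

```text
time_s: 12.88
eef_pos: [0.5153, 0.1178, 0.1064]
eef_rot: [-0.001, 0.992, -0.127, 0.002]
wrist_force: [4.9, 4.6, 0.0]
opening: 0.203
```

Run:
```python
from h import *
st()
```

```text
t 12.88 pos mm [515.32 117.82 106.39] yaw -14.57 F [4.9 4.6 0. ] T [ 1.08 -1.05  0.07] op 0.203
```

Request:
{"op": "servo_tool", "data": {"increments": "0 0 0.15 0 0.1; 0 0 0.15 0 0.1; 0 0 0 0 0.1; 0 0 0 0 0.1"}}

```text
time_s: 13.38
eef_pos: [0.5155, 0.1179, 0.1036]
eef_rot: [-0.001, 0.992, -0.127, 0.002]
wrist_force: [3.8, 4.5, 0.6]
opening: 0.204
```

Run:
```python
from h import *
st()
```

```text
t 13.38 pos mm [515.47 117.9  103.55] yaw -14.57 F [3.8 4.5 0.6] T [ 1.14 -1.08  0.04] op 0.204
```

Request:
{"op": "servo_tool", "data": {"increments": "-0.06 0.07 0.1 0 0.1; -0.06 0.07 0.1 0 0.1; 0 0 0.1 0 0.1; 0 0 0.1 0 0.1; 0 0 0 0 0.1; 0 0 0 0 0.1"}}

```text
time_s: 14.12
eef_pos: [0.5142, 0.1168, 0.0997]
eef_rot: [-0.001, 0.992, -0.127, 0.003]
wrist_force: [3.8, 4.1, 1.7]
opening: 0.198
```

Run:
```python
from h import *
st()
```

```text
t 14.12 pos mm [514.16 116.81  99.74] yaw -14.57 F [3.8 4.1 1.7] T [ 1.12 -1.04  0.05] op 0.198
```

Request:
{"op": "servo_tool", "data": {"increments": "0 0 0.15 0 0.1; 0 0 0.15 0 0.1; 0 0 0 0 0.1; 0 0 0 0 0.1"}}

```text
time_s: 14.62
eef_pos: [0.5141, 0.1168, 0.0967]
eef_rot: [-0.001, 0.992, -0.127, 0.003]
wrist_force: [4.1, 4.6, 1.2]
opening: 0.199
```

Run:
```python
from h import *
st()
```

```text
t 14.62 pos mm [514.09 116.79  96.66] yaw -14.57 F [4.1 4.6 1.2] T [ 1.15 -1.05 -0.04] op 0.199
```

Request:
{"op": "servo_tool", "data": {"increments": "0 0 0.15 0 0.1; 0 0 0.15 0 0.1; 0 0 0.15 0 0.1; 0 0 0 0 0.1; 0 0 0 0 0.1"}}

```text
time_s: 15.25
eef_pos: [0.5139, 0.1168, 0.092]
eef_rot: [-0.001, 0.992, -0.127, 0.002]
wrist_force: [4.9, 5.1, 1.3]
opening: 0.201
```

Run:
```python
from h import *
st()
```

```text
t 15.25 pos mm [513.89 116.8   91.97] yaw -14.57 F [4.9 5.1 1.3] T [ 1.11 -0.99 -0.01] op 0.201
```

Request:
{"op": "servo_tool", "data": {"increments": "0 0 0.15 0 0.1; 0 0 0.15 0 0.1; 0 0 0 0 0.1; 0 0 0 0 0.1"}}

```text
time_s: 15.75
eef_pos: [0.5138, 0.1168, 0.0889]
eef_rot: [-0.001, 0.992, -0.127, 0.002]
wrist_force: [5.4, 4.2, -0.3]
opening: 0.195
```

Run:
```python
from h import *
st()
```

```text
t 15.75 pos mm [513.82 116.77  88.91] yaw -14.57 F [ 5.4  4.2 -0.3] T [ 1.08 -0.94 -0.02] op 0.195
```

Request:
{"op": "servo_tool", "data": {"increments": "0 0 0.1 0 0.1; 0 0 0.1 0 0.1; 0 0 0 0 0.1; 0 0 0 0 0.1"}}

```text
time_s: 16.25
eef_pos: [0.5138, 0.1168, 0.0869]
eef_rot: [-0.001, 0.992, -0.127, 0.002]
wrist_force: [4.0, 6.4, -0.3]
opening: 0.2
```

Run:
```python
from h import *
st()
```

```text
t 16.25 pos mm [513.84 116.81  86.91] yaw -14.57 F [ 4.   6.4 -0.3] T [ 1.08 -1.01  0.05] op 0.200
```

Request:
{"op": "servo_tool", "data": {"increments": "0 0 0.1 0 0.1; 0 0 0.1 0 0.1; 0 0 0 0 0.1; 0 0 0 0 0.1"}}

```text
time_s: 16.75
eef_pos: [0.5139, 0.1168, 0.0849]
eef_rot: [-0.001, 0.992, -0.127, 0.002]
wrist_force: [4.5, 4.8, 0.2]
opening: 0.208
```

Run:
```python
from h import *
st()
```

```text
t 16.75 pos mm [513.88 116.77  84.94] yaw -14.57 F [4.5 4.8 0.2] T [ 1.07 -1.08  0.  ] op 0.208
```

Request:
{"op": "servo_tool", "data": {"increments": "0 0 0.1 0 0.1; 0 0 0.05 0 0.1; 0 0 0 0 0.1; 0 0 0 0 0.1"}}

```text
time_s: 17.25
eef_pos: [0.5139, 0.1168, 0.0835]
eef_rot: [-0.001, 0.992, -0.127, 0.002]
wrist_force: [4.5, 5.1, 1.1]
opening: 0.203
```

Run:
```python
from h import *
st()
```

```text
t 17.25 pos mm [513.9  116.76  83.48] yaw -14.57 F [4.5 5.1 1.1] T [ 1.04 -0.99 -0.02] op 0.203
```

Request:
{"op": "servo_tool", "data": {"increments": "0 0 0.1 0 0.1; 0 0 0.05 0 0.1; 0 0 0 0 0.1; 0 0 0 0 0.1"}}

```text
time_s: 17.75
eef_pos: [0.5139, 0.1168, 0.082]
eef_rot: [-0.001, 0.992, -0.127, 0.002]
wrist_force: [5.1, 5.5, 0.3]
opening: 0.203
```

Run:
```python
from h import *
st()
```

```text
t 17.75 pos mm [513.9  116.78  81.97] yaw -14.57 F [5.1 5.5 0.3] T [ 1.02 -1.01 -0.05] op 0.203
```

Request:
{"op": "servo_tool", "data": {"increments": "0 0 0.1 0 0.1; 0 0 0.05 0 0.1; 0 0 0 0 0.1; 0 0 0 0 0.1"}}

```text
time_s: 18.25
eef_pos: [0.5138, 0.1168, 0.0805]
eef_rot: [-0.001, 0.992, -0.127, 0.002]
wrist_force: [5.5, 4.7, 1.7]
opening: 0.193
```

Run:
```python
from h import *
st()
```

```text
t 18.25 pos mm [513.83 116.77  80.5 ] yaw -14.57 F [5.5 4.7 1.7] T [ 1.05 -0.89 -0.03] op 0.193
```

Request:
{"op": "servo_tool", "data": {"increments": "0 0 0.1 0 0.1; 0 0 0.05 0 0.1; 0 0 0 0 0.1; 0 0 0 0 0.1"}}

```text
time_s: 18.75
eef_pos: [0.5138, 0.1168, 0.079]
eef_rot: [-0.001, 0.992, -0.127, 0.002]
wrist_force: [3.9, 4.8, -0.0]
opening: 0.203
```

Run:
```python
from h import *
st()
```

```text
t 18.75 pos mm [513.77 116.77  78.97] yaw -14.57 F [ 3.9  4.8 -0. ] T [ 1.09 -0.82 -0.04] op 0.203
```

Request:
{"op": "servo_tool", "data": {"increments": "0 0 0.1 0 0.1; 0 0 0.1 0 0.1; 0 0 0.05 0 0.1; 0 0 0 0 0.1; 0 0 0 0 0.1"}}

```text
time_s: 19.38
eef_pos: [0.5137, 0.1168, 0.0764]
eef_rot: [-0.001, 0.992, -0.127, 0.002]
wrist_force: [4.2, 6.0, 0.8]
opening: 0.197
```

Run:
```python
from h import *
st()
```

```text
t 19.38 pos mm [513.74 116.78  76.44] yaw -14.57 F [4.2 6.  0.8] T [ 1.08 -0.82  0.02] op 0.197
```

Request:
{"op": "servo_tool", "data": {"increments": "0 0 0.1 0 0.1; 0 0 0.1 0 0.1; 0 0 0.05 0 0.1; 0 0 0 0 0.1; 0 0 0 0 0.1"}}

```text
time_s: 20.0
eef_pos: [0.5137, 0.1168, 0.0739]
eef_rot: [-0.001, 0.992, -0.127, 0.002]
wrist_force: [4.2, 5.1, 0.3]
opening: 0.203
```

Run:
```python
from h import *
st()
im,d=ctrl.camera("scene");s=im[210:310,290:390,::-1]
cv2.imwrite("pics/k1.png",cv2.resize(s,None,fx=6,fy=6,interpolation=cv2.INTER_CUBIC))
```

```text
t 20.00 pos mm [513.72 116.78  73.92] yaw -14.57 F [4.2 5.1 0.3] T [ 1.01 -0.83  0.  ] op 0.203
```

View pics/k1.png

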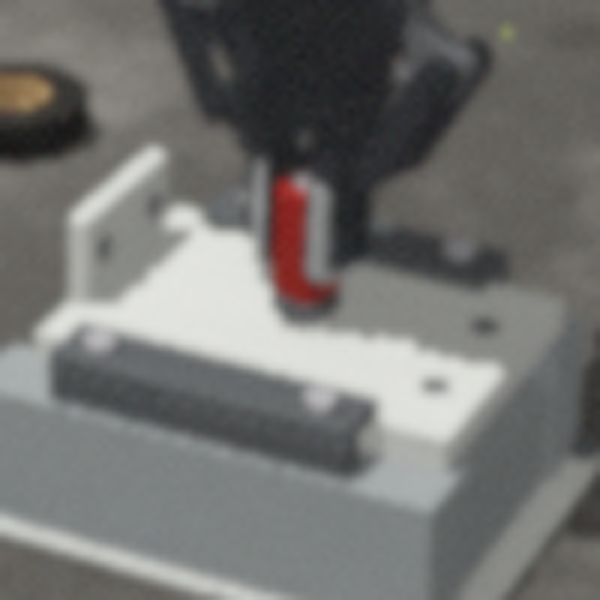

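Request:
{"op": "servo_tool", "data": {"increments": "0 0 0.1 0 0.1; 0 0 0.1 0 0.1; 0 0 0.1 0 0.1; 0 0 0 0 0.1; 0 0 0 0 0.1"}}

```text
time_s: 20.68
eef_pos: [0.5137, 0.1168, 0.0708]
eef_rot: [-0.001, 0.992, -0.127, 0.002]
wrist_force: [3.8, 5.1, 1.6]
opening: 0.201
```

Request:
{"op": "servo_tool", "data": {"increments": "0 0 0.1 0 0.1; 0 0 0.05 0 0.1; 0 0 0 0 0.1; 0 0 0 0 0.1"}}

```text
time_s: 21.18
eef_pos: [0.5137, 0.1168, 0.0694]
eef_rot: [-0.001, 0.992, -0.127, 0.002]
wrist_force: [4.5, 4.7, 0.7]
opening: 0.199
```

Request:
{"op": "servo_tool", "data": {"increments": "0 0 0.05 0 0.1; 0 0 0 0 0.1; 0 0 0 0 0.1"}}

```text
time_s: 21.55
eef_pos: [0.5137, 0.1167, 0.0689]
eef_rot: [-0.001, 0.992, -0.127, 0.002]
wrist_force: [4.2, 5.8, 1.2]
opening: 0.204
```

Request:
{"op": "servo_tool", "data": {"increments": "0 0 0.05 0 0.1; 0 0 0 0 0.1; 0 0 0 0 0.1"}}

```text
time_s: 21.92
eef_pos: [0.5137, 0.1168, 0.0689]
eef_rot: [-0.001, 0.992, -0.127, 0.002]
wrist_force: [1.7, 4.7, 5.8]
opening: 0.201
```

Request:
{"op": "servo_tool", "data": {"increments": "0 0 0.05 0 0.1; 0 0 0 0 0.1; 0 0 0 0 0.1"}}

```text
time_s: 22.3
eef_pos: [0.5138, 0.1168, 0.0688]
eef_rot: [-0.001, 0.992, -0.127, 0.002]
wrist_force: [0.5, 5.0, 9.7]
opening: 0.196
```

Request:
{"op": "servo_tool", "data": {"increments": "0.04 -0.06 0 0 0.1; 0 0 0 0 0.1; 0 0 0 0 0.1"}}

```text
time_s: 22.68
eef_pos: [0.5138, 0.1169, 0.0688]
eef_rot: [-0.001, 0.992, -0.127, 0.001]
wrist_force: [-0.5, 2.9, 11.1]
opening: 0.2
```

Run:
```python
from h import *
st()
```

```text
t 22.68 pos mm [513.83 116.86  68.82] yaw -14.54 F [-0.5  2.9 11.1] T [0.6  0.28 0.02] op 0.200
```

Request:
{"op": "servo_tool", "data": {"increments": "-0.02 -0.05 0 0 0.1; 0 0 0 0 0.1; 0 0 0 0 0.25; 0 0 0 0 0.35; 0 0 0 0 0.45; 0 0 0 0 0.45; 0 0 0 0 0.45"}}

```text
time_s: 23.55
eef_pos: [0.5122, 0.1169, 0.0665]
eef_rot: [0.0, 0.992, -0.127, -0.0]
wrist_force: [-0.3, -0.3, -0.5]
opening: 0.451
```

Run:
```python
from h import *
st()
im,d=ctrl.camera("scene");s=im[210:310,290:390,::-1]
cv2.imwrite("pics/l1.png",cv2.resize(s,None,fx=6,fy=6,interpolation=cv2.INTER_CUBIC))
```

```text
t 23.55 pos mm [512.17 116.87  66.54] yaw -14.55 F [-0.3 -0.3 -0.5] T [-0.04 -0.05 -0.03] op 0.451
```

View pics/l1.png

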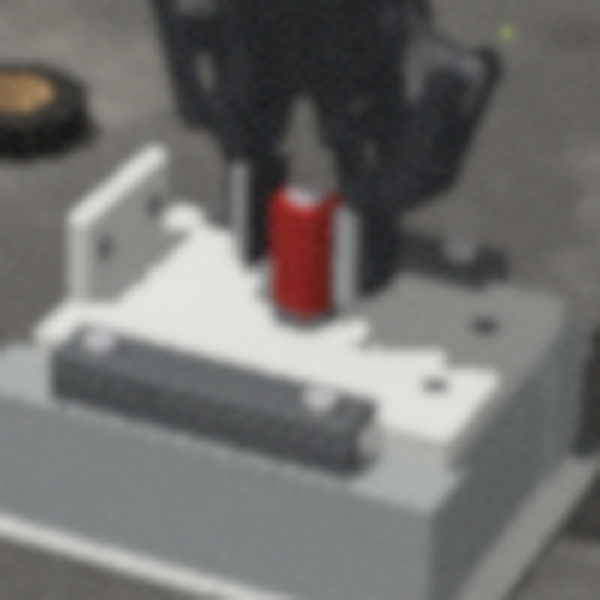

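Request:
{"op": "servo_tool", "data": {"increments": "0.15 0 0 0 0.5; 0 0 0 0 0.5; 0 0 -1 0 0.5; 0 0 -2 0 0.5; 0 0 -3 0 0.5; 0 0 -4 0 0.5; 0 0 -4 0 0.5; 0 0 0 0 0.5; 0 5 0 0 0.5; 0 5 0 0 0.5"}}

```text
time_s: 24.85
eef_pos: [0.4878, 0.0192, 0.2063]
eef_rot: [0.0, 0.992, -0.126, -0.0]
wrist_force: [-0.4, 0.3, -0.6]
opening: 0.503
```

Request:
{"op": "servo_tool", "data": {"increments": "0 5 0 0 0.5; 0 5 0 0 0.5; 0 5 0 0 0.5; 0 0 0 0 0.5; 0 0 0 0 0.5; 0 0 0 0 0.5"}}

```text
time_s: 25.6
eef_pos: [0.451, -0.1242, 0.2064]
eef_rot: [-0.0, 0.992, -0.126, -0.0]
wrist_force: [-0.3, 0.3, 0.3]
opening: 0.498
```

Run:
```python
from h import *
st()
grab("m")
s=cv2.imread("pics/m_scene.png")[220:300,300:380];a=cv2.imread("pics/m_top.png")[215:315,262:346]
cv2.imwrite("pics/m1.png",np.hstack([cv2.resize(s,(400,400),interpolation=cv2.INTER_CUBIC),cv2.resize(a,(336,400),interpolation=cv2.INTER_CUBIC)]))
c=np.array([.5137,.1168]);print(w2px("scene",[[*c,.0725],[*c,.1165]]),w2px("top",[[*c,.1165]]))
d=np.load("pics/m_top.npy");print(d[253:268,296:308].round(3))
```

```text
t 25.60 pos mm [ 451.01 -124.19  206.44] yaw -14.46 F [-0.3  0.3  0.3] T [ 0.01  0.03 -0.  ] op 0.498
[[340.39832243 261.13028287]
 [340.90630565 242.02366069]] [[303.57760961 263.36913409]]
[[1.134 1.138 1.142 1.138 1.135 1.136 1.136 1.138 1.139 1.138 1.14  1.138]
 [1.139 1.136 1.136 1.133 1.134 1.136 1.137 1.136 1.136 1.137 1.136 1.135]
 [1.134 1.137 1.136 1.134 1.136 1.137 1.134 1.131 1.136 1.137 1.138 1.136]
 [1.134 1.134 1.133 1.137 1.137 1.134 1.137 1.14  1.135 1.136 1.139 1.137]
 [1.134 1.138 1.14  1.135 1.138 1.135 1.139 1.136 1.132 1.136 1.132 1.132]
 [1.133 1.133 1.138 1.132 1.134 1.138 1.138 1.134 1.133 1.133 1.136 1.135]
 [1.138 1.136 1.14  1.138 1.13  1.09  1.09  1.134 1.138 1.136 1.14  1.135]
 [1.134 1.136 1.134 1.136 1.091 1.087 1.094 1.09  1.088 1.091 1.091 1.128]
 [1.135 1.138 0.    1.132 1.089 1.087 1.092 1.086 1.087 1.094 1.087 1.091]
 [1.137 1.134 1.135 1.139 1.089 1.089 1.088 1.088 1.088 1.089 1.089 1.085]
 [1.134 1.132 1.136 1.137 1.09  1.085 1.087 1.083 1.088 1.09  1.086 1.089]
 [1.135 1.134 1.137 1.093 1.087 1.09  1.083 1.084 1.085 1.087 1.087 1.088]
 [1.132 1.135 1.133 1.087 1.09  1.089 1.086 1.087 1.084 1.085 1.088 1.088]
 [1.134 1.132 1.134 1.089 1.09  1.087 1.089 1.089 1.087 1.087 1.088 1.089]
 [1.131 1.137 1.135 1.134 1.091 1.092 1.088 1.086 1.087 1.089 1.085 1.092]]
```

View pics/m1.png

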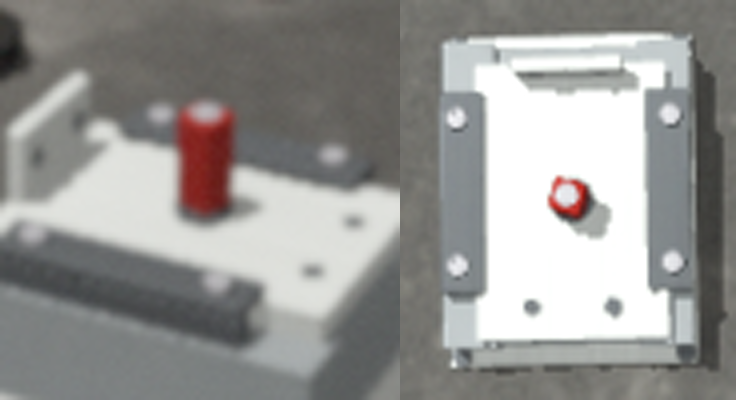

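View pics/m_top.png

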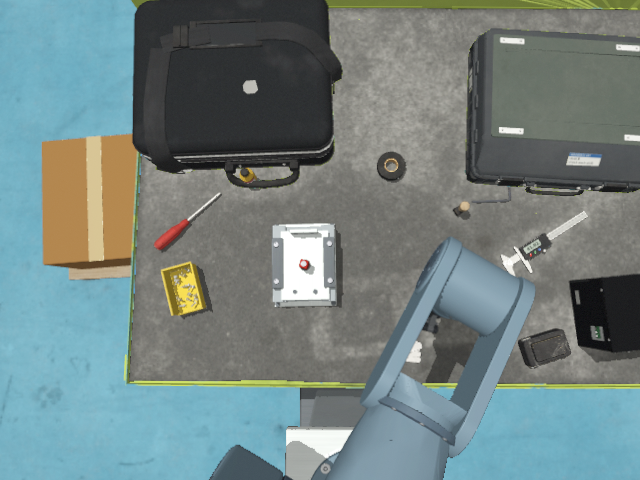

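Run:
```python
from h import *
print(ctrl.hand_in()); st()
```

```text
the job is handed in; nothing more can be done
None
the job is handed in; nothing more can be done
```

The pin is fully home in the bracket plate, standing upright and released. I handed the job in at about 26 s of the 67 s allowed.

**What I did:** I gripped the pin across two head flats and lifted it from the stand. I started the tip in the plate hole and felt it pass the bush face with no upward force. I then drew it sideways and down, with the plate following, until the collar seated.

**Final checks:**
- **Seating:** the tool stopped at 68.8 mm against a predicted 68.9 mm. The head top reads about 116 mm above the bench in the camera depth, against 116.5 mm for a seated pin. The last pictures show the pin upright and the collar on the plate.
- **Forces:** every reading I took stayed at about 11 N or less. Sideways it was about 5 N per axis while the plate slid, and the final press was about 11 N. I read the force only at the end of each call, so peaks in between were not seen.
- **Bench:** in the last top view the bystanders look where they were, and the arm is clear.

**What disagreed or fell short:**
- **Bore direction:** it was not found by feel alone. The top camera's depth image gave a rough direction through the plate hole, about 220° in the world frame. Contact then agreed with it: the pin never pushed noticeably against the bush on the way in.
- **Fingertip height:** at half opening the fingertips looked about 20 mm behind the TCP in the image, not 17 mm ahead as described. I set the grasp height from the image instead.
- **Release:** a small sideways preload was still in the arm, and the gripper sprang back about 1.6 mm as it opened. The pin showed no sign of being disturbed.

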